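# Swap the pot in the breakfast-bar carousel

## Robot

A 6-joint arm with a two-finger parallel gripper is mounted at the origin on the work surface. World frame = base frame: x ahead of the robot, y to its left, z up, the work surface at z = 0. Lengths are in m, angles in rad, forces in N, time in s.
With the tool pointing down it reaches from about 0.3 to 0.875 m from the base axis. Payload 6.4 kg.
Tool frame: the origin (TCP) lies between the finger pads; the fingertips stand 25 mm ahead of it and the grasp point (between the pads) lies 6 mm ahead of it; z points along the fingers, y is the line along which they close (so a half turn about z gives the same grasp; the last joint's range is limited). The gripper opens to 85 mm and grips with 20 to 120 N. Pads are 22 mm wide; open, the fingers measure 114 mm over their backs; the gripper's body (76 mm by 85 mm) begins 54 mm behind the grasp point. The pads swing forward as they close: fully open they stand 13 mm farther back than shut.
Start: joints at [-1.421, 0.181, 1.607, -0, 1.354, -0.206], TCP at [0.2, -0.539, 0.256] pointing down, gripper open.
Joint ranges: [-2.99, 2.99], [-0.89, 2.07], [0.3, 2.58], [-1.14, 4.28], [0, 2.63], [-3.12, 3.12]. Speed limits (rad/s): [2.57, 2.57, 3.01, 3.14, 3.14, 3.14].

## Interface

Orientations are given as a unit quaternion [w, x, y, z].
In Python, from bench import ctrl gives the robot as it stands.
- The arm moves only by the tool servo_tool, never from a script. Its argument "series" is text: rows parted by semicolons, each of 7 numbers parted by spaces: the gripper command: -1 is fully open, 1 is shut, values between are in proportion, then the shift along the tool's x, y, z in m, then the turn, a rotation vector about the tool's x, y, z in degrees. A call has 1 to 12 rows; each row is the pose to reach, as a shift and turn from the pose commanded when the call began, along the tool's axes at that moment; what a row does not reach only later rows make up. A row lasts 1/12 s, in which the tool goes at most 41.7 mm and 7.16 degrees, less where a joint would pass 70% of its speed; a pose out of reach is approached as far as the arm can. A call with a gripper value outside its range is refused whole. The fingers move at their own pace and stop on an object; the grip force is fixed at half the most. Time passes only in rows, so rows that repeat a pose let the fingers close. It gives the time, the measured TCP pose, the force, the opening and the grip force at its end, in the units of the state.
- ctrl.get_obs(): the state, without advancing time (a new reading comes with each control period).
- ctrl.camera(name): name is "scene" or "top" or "wrist"; returns a dict with "img" (480x640x3 uint8, red, green, blue), "z_map" (480x640 float32, m along the optical axis (not along the pixel's ray), 0 where there is no reading), "fovy" (degrees; the focal length in pixels is half the picture's height over the tangent of half this angle, whatever the lens; pixels are square), "cx", "cy" (the principal point, pixels), "extrinsics" (4x4, takes a point from camera to world coordinates); the wrist camera has in their place "T_tool_cam" (4x4, takes a point from camera to tool coordinates, whose origin is the TCP and whose axes are the flange's). Camera axes: x right, y down, z forward; pixel columns grow to the right and rows downward; lengths in m; the calibration is good to about 2 mm. A picture is of the moment at which its call begins: read the wrist's pose just before it.
- ctrl.hand_in(): hands the job in; it is judged then, once.
The state is a dict: "time_s": time; "q": joint angles; "dq": joint speeds; "joint_efforts": joint torques, N m; "eef_pos": TCP position; "eef_rot": TCP orientation; "wrist_force": force on the tool from outside, world axes, zero at the start; "torque": the same for the moment, N m; "opening": opening from 0.0 (shut) to 1.0 (fully open); "grasp_force": force on a finger pad.
Only numpy, scipy, OpenCV 4.12 (cv2) and the standard library are available. Lean on these libraries where they do the work, as an engineer would, in place of code of your own. Each camera call takes 0.05 s, during which the arm holds its last target. There are 200 camera calls.

## Task

Swap the used sugar pot in the condiment carousel: turn the carousel's knob the shorter way round until the squat pot with the wooden knob, standing among the tall jars, is at the open front of the clear guard, let it stand still there, then take it out and set it down upright in the wooden tray. Then take the fresh pot of the same shape from the counter and set it upright in the emptied bay at the open front. Set the pots down without dropping them, keep the jars standing, do not knock the clear guard, and leave the other things on the counter where they are.

Things in the scene. Friction and masses are not known exactly. Their poses are not given: they have to be found in the camera images.
- carousel: fixed foot of the condiment carousel: round black plate 300 mm across, 20 mm high, bolted down, with a 200 mm wide extension to 190 mm behind the axis. Origin: on the counter at the turntable's axis. Its own -x axis points to the open front. Two thin posts at x = 0.175, y = +-0.085 carry the clear guard
- guard: flat clear guard fixed over the carousel. Origin: middle of its front edge. The guard spans from 71.5 mm in front of the axis to 186 mm behind it, 115 mm to either side, 163 to 176 mm above the counter. A pot at the opening is thus overhung from 28 mm behind its axis: take or place it with the tool leaning back to the front, about 40 degrees from vertical
- turntable (a joint): angle of the wooden turntable, rad, counter-clockwise seen from above, near 0 at the start; no stops, wraps endlessly either way, stays where left (friction 0.12 N m). 294 mm across, floor 34 mm above the counter; rim (inner face 143 mm from the axis) and five radial dividers stand 8 mm above the floor. Five bays 72 degrees apart, centres 100 mm from the axis; at 0 one bay is at the opening
- selector (a point): the selector knob, one with the turntable: a black bar 76 mm long, 18 mm wide, 36 mm high (190 to 226 mm above the counter) on the axis above the guard. The point is on the axis, 210 mm above the counter; grip here across the 18 mm width. Its x axis lies along the bar and turns with the turntable; at joint 0 it is parallel to the carousel's x axis
- opening (a point): fixed point at the open front of the carousel: 34 mm above the counter (turntable floor), 100 mm from the axis along the carousel's -x: the centre of the bay standing at the opening
- rim (a point): point on the turntable's rim, 140 mm from the axis, at the opening when the joint is 0; turns with the turntable
- used_pot: squat round white ceramic pot, 68 mm across, 62 mm high, with an upright wooden knob on its fixed lid: a cylinder 28 mm across, from 62 to 100 mm above the underside, on the axis. 0.2 to 0.4 kg, loose. Origin: centre of the underside, z up. The used one: starts on the turntable among four tall jars, in any bay but the one at the opening
- fresh_pot: squat round white ceramic pot, 68 mm across, 62 mm high, with an upright wooden knob on its fixed lid: a cylinder 28 mm across, from 62 to 100 mm above the underside, on the axis. 0.2 to 0.4 kg, loose. Origin: centre of the underside, z up. The fresh one, same shape: stands on the open counter beside the carousel, on the side away from the tray
- tray: fixed low wooden tray, 190 mm (its x) by 150 mm (its y), walls 8 mm thick and 28 mm high, inner floor 8 mm above the counter, empty. Origin: centre of the underside. Stands to the left or right of the carousel
- jar0: bystander: tall glass jar with a flat steel lid, 58 mm across, 108 mm high, 0.32 kg, loose, standing in one of the turntable's bays. It may ride round with the turntable but must stay standing on it. Origin: centre of the underside
- jar1: bystander: tall glass jar with a flat steel lid, 58 mm across, 108 mm high, 0.32 kg, loose, standing in one of the turntable's bays. It may ride round with the turntable but must stay standing on it. Origin: centre of the underside
- jar2: bystander: tall glass jar with a flat steel lid, 58 mm across, 108 mm high, 0.32 kg, loose, standing in one of the turntable's bays. It may ride round with the turntable but must stay standing on it. Origin: centre of the underside
- jar3: bystander: tall glass jar with a flat steel lid, 58 mm across, 108 mm high, 0.32 kg, loose, standing in one of the turntable's bays. It may ride round with the turntable but must stay standing on it. Origin: centre of the underside
- mug: bystander: white mug 76 mm across, 90 mm high, loose. Origin: centre of the underside
- bowl: bystander: white bowl 120 mm across, 50 mm high, loose. Origin: centre of the underside
- spoon: bystander: steel spoon 180 mm long lying on the counter
- shaker: bystander: glass shaker 48 mm across, 95 mm high, between the robot and the carousel. Origin: centre of the underside
- milk: bystander: glass milk bottle 72 mm across, 170 mm high. Origin: centre of the underside
- eggcup: bystander: small white cup 50 mm across, 60 mm high, between the robot and the carousel. Origin: centre of the underside

How it is judged:
On the way, in this order (a step that is already met when the one before it is completed fails the run):
1. the used pot has been brought round to the opening by turning the turntable, and stands there still (horizontal distance between used_pot and opening below 0.025 m and height (world z) of used_pot between 0.03 and 0.039 m and angle between used_pot's own z axis and vertical below 0.1 rad and linear speed of used_pot below 0.03 m/s and distance of rim from where it was at the start of the episode above 0.1 m and velocity of joint turntable between -0.1 and 0.1 rad/s), for 0.2 s.
2. the used pot stands upright in the wooden tray, released (x of used_pot in the frame of tray between -0.062 and 0.062 m and y of used_pot in the frame of tray between -0.042 and 0.042 m and z of used_pot in the frame of tray below 0.014 m and angle between used_pot's own z axis and vertical below 0.12 rad and linear speed of used_pot below 0.03 m/s and contact force between the fingers and used_pot below 0.3 N), for 0.2 s.
At the end, for the whole second after the job is handed in: The fresh pot stands upright (within 6 degrees) on the turntable floor, within 25 mm of the centre of the bay at the opening, released and still; the used pot stands upright (within 7 degrees) on the floor of the wooden tray, wholly inside its walls, released and still; the turntable is at rest (all of step 2 and horizontal distance between fresh_pot and opening below 0.025 m and height (world z) of fresh_pot between 0.03 and 0.039 m and angle between fresh_pot's own z axis and vertical below 0.1 rad and linear speed of fresh_pot below 0.03 m/s and contact force between the fingers and fresh_pot below 0.3 N and velocity of joint turntable between -0.05 and 0.05 rad/s); the robot touches nothing.
It fails at once if the turntable is turned the long way round (more than about 165 degrees from its start, either way) (distance of rim from where it was at the start of the episode above 0.2775 m).
It fails at once if a jar on the turntable tips over (25 degrees) or leaves its turntable (angle between any of jar0, jar1, jar2, jar3's own z axis and vertical above 0.44 rad or horizontal distance between any of jar0, jar1, jar2, jar3 and carousel above 0.14 m).
It fails at once if a pot is tipped more than 45 degrees, or dropped (falls out of the fingers faster than 0.6 m/s, some 20 mm) (angle between any of used_pot, fresh_pot's own z axis and vertical above 0.78 rad or (linear speed of used_pot above 0.6 m/s and contact force between the fingers and used_pot below 0.3 N) or (linear speed of fresh_pot above 0.6 m/s and contact force between the fingers and fresh_pot below 0.3 N)).
It fails at once if the other things on the counter are pushed more than 30 mm (distance of any of mug, bowl, spoon, shaker, milk, eggcup from where it was at the start of the episode above 0.03 m).
It fails at once if the robot knocks or presses the clear guard with more than 15 N (contact force between any of the arm, the fingers and guard above 15 N).
It also fails if it takes over 72 s, if anything falls off the work surface, if the arm or the gripper's body presses on something with over 40 N, if the wrist force passes 120 N, or if a joint passes its speed limit or range.

## Working session

There is one attempt and no reset: what is moved stays moved. The work goes in short steps, Python scripts to look and compute and a tool call to move; the robot and the scene stay as the last step left them, time stands still between calls to the robot, and variables do not carry over. Pictures are saved under pics/ and viewed, at most 10 in all, crops included, and the job is handed in when it is done.

Besides the shell and the picture viewer there is one more tool, called after ">>>" as name(argument=value, ...) on one line, values as JSON. servo_tool: Moves the arm, as the interface text tells. Its arguments: {"type":"object","properties":{"series":{"type":"string"}},"required":["series"]}

```bash
mkdir -p pics; ls; python3 - <<'E'
from bench import ctrl
import cv2,numpy as np
o=ctrl.get_obs();print(o['time_s'],o['eef_pos'],o['eef_rot'],o['opening'])
for n in('scene','top'):
    c=ctrl.camera(n);cv2.imwrite(f'pics/{n}0.png',c['img'][:,:,::-1]);np.savez(f'{n}0.npz',**c)
    print(n,c['fovy'],c['cx'],c['cy'],np.round(c['extrinsics'],3).tolist())
E
```

```text
pics
0.0 [ 0.20021352 -0.53846311  0.25536784] [-9.06003826e-04  9.84214097e-01  1.76979633e-01  2.28908541e-06] 0.9987901829487117
scene 47.54276801290684 320.13565967663965 248.91002074781852 [[0.596, 0.76, -0.259, 0.868], [0.803, -0.564, 0.193, -0.245], [0.001, -0.323, -0.946, 1.384], [0.0, 0.0, 0.0, 1.0]]
top 49.26230645096869 325.54255914753685 237.82998160119948 [[0.004, -0.996, 0.087, 0.456], [-1.0, -0.002, 0.02, -0.0], [-0.019, -0.087, -0.996, 1.26], [0.0, 0.0, 0.0, 1.0]]
```

View pics/scene0.png

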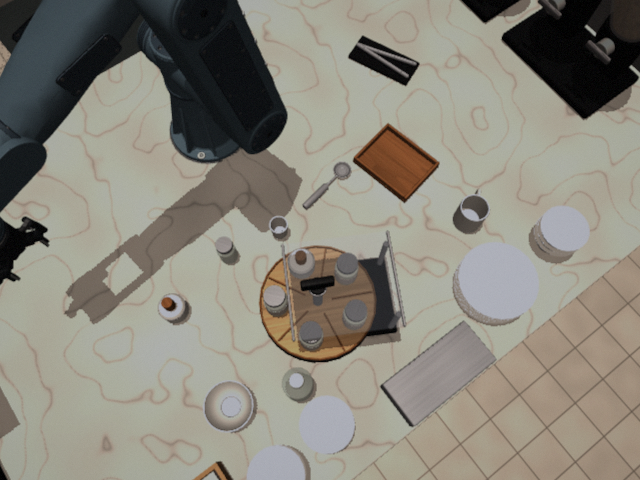

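View pics/top0.png

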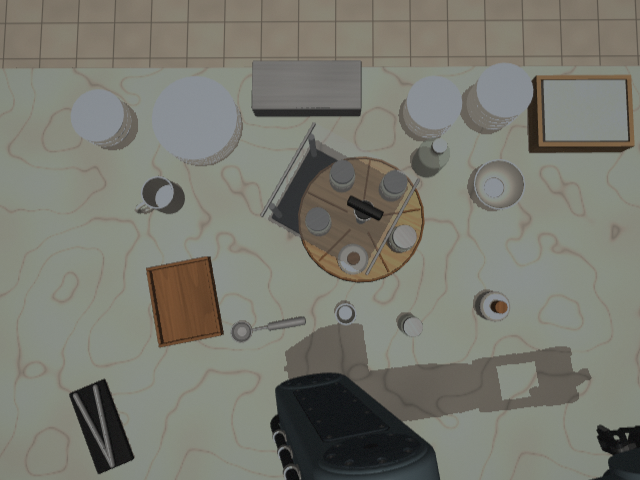

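The scene view shows the used pot at (301,263) left of the knob bar (317,284), the tray at (396,162) and the fresh pot at (171,307). In the top view a jar (403,238) is at the opening, the used pot is at (353,258), the fresh pot at (493,306), the tray at (185,302) and the knob bar at (365,208). So the pot has to go about 72° counter-clockwise.

```bash
cat > h.py <<'E'
import numpy as np,cv2
from scipy.spatial.transform import Rotation as R
def K(c):
    f=240/np.tan(np.radians(float(c['fovy']))/2);return f,float(c['cx']),float(c['cy'])
def ray(c,uv,z,T=None):
    """intersect pixels with plane z"""
    T=c['extrinsics'] if T is None else T;f,cx,cy=K(c);uv=np.atleast_2d(np.asarray(uv,float))
    d=np.c_[(uv[:,0]-cx)/f,(uv[:,1]-cy)/f,np.ones(len(uv))]@T[:3,:3].T
    return T[:3,3]+d*((z-T[2,3])/d[:,2])[:,None]
def cloud(c,T=None):
    T=c['extrinsics'] if T is None else T;f,cx,cy=K(c);z=c['z_map'];v,u=np.mgrid[:480,:640]
    P=np.stack([(u-cx)/f*z,(v-cy)/f*z,z],-1)@T[:3,:3].T+T[:3,3];P[z==0]=np.nan;return P
def blobs(m,amin=20):
    n,l,s,ce=cv2.connectedComponentsWithStats(m.astype(np.uint8));return [(s[i],ce[i],l==i) for i in range(1,n) if s[i,4]>=amin]
def rot(o):return R.from_quat(np.roll(o['eef_rot'],-1))
E
python3 - <<'E'
from h import *
for n in('top','scene'):
    c=dict(np.load(n+'0.npz'));P=cloud(c);hsv=cv2.cvtColor(c['img'],cv2.COLOR_RGB2HSV);h,s,v=[hsv[...,i].astype(int) for i in range(3)]
    Z=P[...,2];near=np.hypot(P[...,0]-.55,P[...,1])<.8
    print(n)
    for nm,m in(('knobbar',(v<60)&(Z>.18)&(P[...,0]>.4)&(abs(Z-.22)<.03)),('woodknobs',(s>100)&(h<22)&(Z>.06)&(Z<.16)),('jarlids',(s<60)&(abs(Z-.142)<.008)&near),('tray',(s>110)&(h<20)&(Z<.05)&(Z>-.01)),('turnt',(s>60)&(abs(Z-.04)<.008)&near),('tall',(Z>.15)&(Z<.2)&(P[...,0]>.3))):
        print(nm)
        for st,ce,l in blobs(m,25):
            p=P[l];print('  ',st[4],ce.round(1),np.nanmedian(p,0).round(3),'min',np.nanmin(p,0).round(3),'max',np.nanmax(p,0).round(3))
E
```

```text
top
knobbar
   443 [364.2 208.2] [ 0.606 -0.056  0.224] min [ 0.587 -0.094  0.19 ] max [ 0.631 -0.023  0.23 ]
woodknobs
   39 [541.   80.6] [ 0.933 -0.477  0.062] min [ 0.913 -0.496  0.06 ] max [ 0.943 -0.467  0.066]
   36 [619.8  77.1] [ 0.94  -0.662  0.062] min [ 0.935 -0.687  0.06 ] max [ 0.943 -0.639  0.065]
   29 [629.   87.3] [ 0.915 -0.682  0.062] min [ 0.899 -0.688  0.06 ] max [ 0.933 -0.674  0.069]
   100 [630.2 115.4] [ 0.849 -0.682  0.062] min [ 0.799 -0.688  0.06 ] max [ 0.896 -0.676  0.067]
   42 [539.5 112.5] [ 0.857 -0.474  0.061] min [ 0.834 -0.478  0.06 ] max [ 0.876 -0.468  0.066]
   30 [539.6 129.3] [ 0.816 -0.472  0.061] min [ 0.799 -0.478  0.06 ] max [ 0.831 -0.469  0.064]
   32 [541.4 141.8] [ 0.785 -0.475  0.061] min [ 0.777 -0.491  0.06 ] max [ 0.799 -0.468  0.066]
   107 [596.6 143.5] [ 0.782 -0.599  0.061] min [ 0.776 -0.654  0.06 ] max [ 0.785 -0.551  0.067]
   151 [498.8 306.6] [ 0.407 -0.357  0.099] min [ 0.396 -0.374  0.068] max [ 0.42  -0.348  0.105]
jarlids
   1430 [505.   88.9] [ 0.885 -0.372  0.137] min [ 0.821 -0.43   0.134] max [ 0.944 -0.308  0.14
[... 2101 characters left out ...]
036] min [ 0.46  -0.205  0.032] max [ 0.754 -0.006  0.048]
tall
   55 [548.3  10. ] [0.362 0.902 0.196] min [0.32  0.897 0.176] max [0.398 0.916 0.2  ]
   257 [577.2   9.7] [0.407 0.966 0.183] min [0.372 0.931 0.151] max [0.419 1.083 0.2  ]
   63 [598.2  35.6] [0.499 0.956 0.186] min [0.484 0.947 0.167] max [0.514 0.978 0.2  ]
   66 [596.1  53.9] [0.538 0.902 0.196] min [0.5   0.897 0.181] max [0.577 0.911 0.2  ]
   194 [622.   55.1] [0.581 0.961 0.185] min [0.555 0.934 0.167] max [0.599 1.014 0.2  ]
   10485 [342.9 285.6] [ 0.641 -0.006  0.172] min [ 0.474 -0.174  0.162] max [0.795 0.158 0.2  ]
   182 [296.3 380. ] [ 0.747 -0.219  0.17 ] min [ 0.73  -0.235  0.157] max [ 0.763 -0.203  0.177]
```

```bash
cat > /tmp/m.py <<'E'
from h import *
for n in('top','scene'):
    c=dict(np.load(n+'0.npz'));P=cloud(c);hsv=cv2.cvtColor(c['img'],cv2.COLOR_RGB2HSV);h,s,v=[hsv[...,i].astype(int) for i in range(3)]
    Z=P[...,2];X,Y=P[...,0],P[...,1];roi=np.hypot(X-.608,Y+.059)<.24
    def rect(m,z,tr=True):
        b=max(blobs(m,25),key=lambda b:b[0][4])[2]
        cn=cv2.findContours(b.astype(np.uint8),0,2)[0][0][:,0]
        p=ray(c,cn,z)[:,:2].astype(np.float32);r=cv2.minAreaRect(p*1000);bx=cv2.boxPoints(r)
        e=bx[1]-bx[0],bx[2]-bx[1];L=max(e,key=np.linalg.norm)
        print('  ctr',np.round(r[0],1),'size',np.round(r[1],1),'long dir deg',round(np.degrees(np.arctan2(L[1],L[0]))%180,1))
    print(n);print(' bar');rect((abs(Z-.226)<.007)&roi&(v<90),.226)
    print(' guard+posts');
    q=P[(abs(Z-.172)<.01)&roi];r=cv2.minAreaRect((q[:,:2]*1000).astype(np.float32));print('  ',r,cv2.boxPoints(r).round().tolist())
    print(' tray');rect((s>110)&(h<20)&(Z<.05)&(np.hypot(X-.413,Y-.361)<.15),.028)
    print(' fresh knob');rect((s>100)&(h<22)&(abs(Z-.1)<.004)&(np.hypot(X-.407,Y+.36)<.05),.1)
    print(' openjar');rect((abs(Z-.142)<.006)&(np.hypot(X-.558,Y+.146)<.05),.142)
    print(' wood blobs near (colour)')
    for st,ce,l in blobs((s>110)&(h<20)&(np.hypot(X-.5,Y+.06)<.1)&(abs(Z-.17)<.03),8):print('  ',st[4],ce,ray(c,ce,.134).round(3))
    # turntable rim circle: wood pixels contour in open part
    m=roi&(Z<.05)&(Z>.03)&(s>60); q=P[m&(abs(Z-.042)<.012)][:,:2]
    d=q-[.608,-.059];a=np.degrees(np.arctan2(d[:,1],d[:,0])).astype(int)//4;rr=np.hypot(*d.T)
    e=np.array([q[a==k][np.argmax(rr[a==k])] for k in np.unique(a) if rr[a==k].max()>.137])
    A=np.c_[2*e,np.ones(len(e))];x=np.linalg.lstsq(A,(e**2).sum(1),rcond=None)[0];print(' rim circle',x[:2].round(4),np.sqrt(x[2]+x[0]**2+x[1]**2).round(4),len(e))
E
python3 /tmp/m.py
```

```text
top
 bar
  ctr [608.7 -57.7] size [75.6 18. ] long dir deg 63.2
 guard+posts
   ((677.6271362304688, -39.93269348144531), (275.017333984375, 331.06903076171875), 60.982234954833984) [[466.0, -80.0], [756.0, -240.0], [889.0, 0.0], [600.0, 161.0]]
 tray
  ctr [414.4 355.7] size [186.5 153.4] long dir deg 11.2
 fresh knob
  ctr [ 407.9 -360.4] size [23.9 24. ] long dir deg 178.6
 openjar
  ctr [ 559.5 -147.2] size [49.1 49.5] long dir deg 179.6
 wood blobs near (colour)
 rim circle [ 0.6101 -0.0583] 0.1471 49
scene
 bar
  ctr [607.9 -58.6] size [74.6 18.8] long dir deg 63.2
 guard+posts
   ((673.717529296875, -39.28346252441406), (274.97747802734375, 333.2528076171875), 60.95875549316406) [[461.0, -79.0], [753.0, -240.0], [886.0, 0.0], [595.0, 162.0]]
 tray
  ctr [415.9 353.2] size [189.9 158.4] long dir deg 11.1
 fresh knob
  ctr [ 405.9 -362.1] size [25.3 23.1] long dir deg 10.5
 openjar
  ctr [ 556.3 -146.5] size [49.4 49.9] long dir deg 99.8
 wood blobs near (colour)
 rim circle [ 0.6068 -0.0582] 0.1469 51
```

```bash
python3 - <<'E'
from h import *
ax=np.array([.6083,-.0581])
for n in('top','scene'):
    c=dict(np.load(n+'0.npz'));P=cloud(c);hsv=cv2.cvtColor(c['img'],cv2.COLOR_RGB2HSV);h,s,v=[hsv[...,i].astype(int) for i in range(3)]
    Z=P[...,2];X,Y=P[...,0],P[...,1]
    m=(Z>.166)&(Z<.181)&(np.hypot(X-ax[0],Y-ax[1])<.225)&(np.hypot(X-.748,Y+.218)>.05)
    m=cv2.morphologyEx(m.astype(np.uint8),2,np.ones((3,3)))>0
    b=max(blobs(m),key=lambda b:b[0][4])[2]
    q=P[b][:,:2];r=cv2.minAreaRect((q*1000).astype(np.float32));print(n,r)
    for yaw in(60,61,62,63):
        u=np.array([np.cos(np.radians(yaw)),np.sin(np.radians(yaw))]);w=np.array([-u[1],u[0]])
        a=(q-ax)@u;t=(q-ax)@w;print(yaw,a.min().round(4),a.max().round(4),t.min().round(4),t.max().round(4))
    # front edge line: for lateral bins take min a
    u=np.array([np.cos(np.radians(62)),np.sin(np.radians(62))]);w=np.array([-u[1],u[0]]);a=(q-ax)@u;t=(q-ax)@w
    tb=np.arange(-.1,.1,.01);e=np.array([a[(t>=k)&(t<k+.01)].min() for k in tb]);p=np.polyfit(tb+.005,e,1);print('front edge yaw',62-np.degrees(np.arctan(p[0])),p[1])
    uv0=(353,258) if n=='top' else (301,257)
    g=(s>70)&(h<22)&(v<150);
    im=c['img'];u0,v0=uv0;crop=im[v0-25:v0+25,u0-25:u0+25];cv2.imwrite(f'pics/c_{n}.png',cv2.resize(crop[:,:,::-1],(400,400),interpolation=0))
a=cv2.imread('pics/c_top.png');b=cv2.imread('pics/c_scene.png');cv2.imwrite('pics/cc.png',np.hstack([a,b]))
E
```

```text
top ((637.9217529296875, -8.127426147460938), (257.9125061035156, 230.77044677734375), 60.982234954833984)
60 -0.0726 0.1884 -0.1177 0.1167
61 -0.0709 0.1871 -0.1171 0.1137
62 -0.0724 0.1889 -0.1198 0.1144
63 -0.0742 0.1907 -0.1228 0.1154
front edge yaw 60.9738217436507 -0.07044565761263513
scene ((633.7393798828125, -7.4385833740234375), (257.72467041015625, 232.05523681640625), 61.07036590576172)
60 -0.0736 0.1873 -0.1147 0.1211
61 -0.0721 0.1856 -0.1137 0.1185
62 -0.0739 0.1873 -0.1161 0.1176
63 -0.0758 0.1892 -0.1192 0.1185
front edge yaw 60.97949738173915 -0.07132070387290732
```

View pics/cc.png

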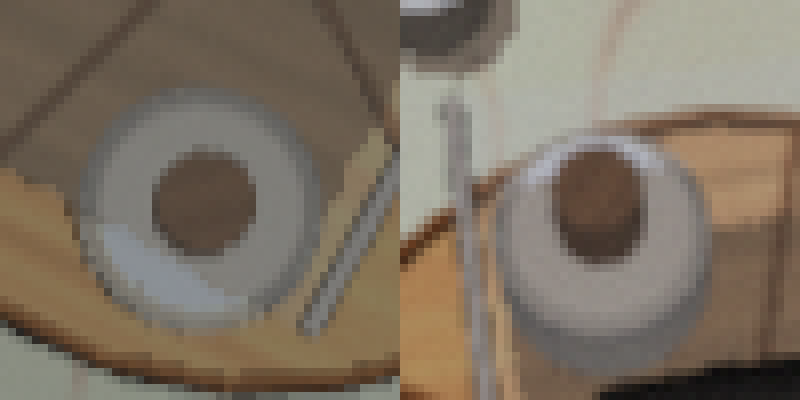

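```bash
python3 - <<'E'
from h import *
from bench import ctrl
ax=np.array([.6083,-.0581])
for n,uv in(('top',(353.2,257.8)),('scene',(300.7,254))):
    c=dict(np.load(n+'0.npz'));p=ray(c,uv,.134)[0,:2];d=p-ax;print(n,p.round(4),np.hypot(*d).round(4),(np.degrees(np.arctan2(d[1],d[0]))%360).round(1))
o=ctrl.get_obs();print(rot(o).as_matrix().round(3).tolist())
# knob grasp: tool z down; y across bar; bar dir 63.2
for k in(0,180):
    a=np.radians(63.2+k);x=np.array([np.cos(a),np.sin(a),0]);z=np.array([0,0,-1.]);y=np.cross(z,x);Rt=R.from_matrix(np.c_[x,y,z])
    print('turn',(rot(o).inv()*Rt).as_rotvec(degrees=True).round(1))
print('shift tool axes', rot(o).inv().apply(np.array([.6083,-.0581,.36])-o['eef_pos']).round(4))
E
```

```text
top [ 0.5118 -0.0378] 0.0986 168.1
scene [ 0.5086 -0.0359] 0.1021 167.4
[[0.937, 0.348, -0.0], [0.348, -0.937, 0.002], [0.0, -0.002, -1.0]]
turn [ -0.1  -0.1 -42.8]
turn [-1.000e-01  1.000e-01  1.372e+02]
shift tool axes [ 0.5499 -0.3084 -0.1039]
```

The crop shows the used pot's wooden knob centred at top pixel (353,258) and scene pixel (301,254). That puts it in the bay at 167.8°, against 241° for the opening, so the turn is +73.2°. Next I move above the selector knob.

>>> servo_tool(series="0 0.367 -0.205 -0.104 0 0 -28.5;0 0.367 -0.205 -0.104 0 0 -28.5;0 0.367 -0.205 -0.104 0 0 -28.5;0 0.367 -0.205 -0.104 0 0 -28.5;0 0.55 -0.308 -0.104 0 0 -42.8;0 0.55 -0.308 -0.104 0 0 -42.8;0 0.55 -0.308 -0.104 0 0 -42.8;0 0.55 -0.308 -0.104 0 0 -42.8;0 0.55 -0.308 -0.104 0 0 -42.8;0 0.55 -0.308 -0.104 0 0 -42.8;0 0.55 -0.308 -0.104 0 0 -42.8;0 0.55 -0.308 -0.104 0 0 -42.8")

```text
time_s: 1.1
eef_pos: [0.5199, -0.1621, 0.3414]
eef_rot: [-0.0, 0.852, 0.524, -0.0]
wrist_force: [-0.0, -0.2, 0.6]
opening: 0.496
grasp_force: 0.0
```

>>> servo_tool(series="0 0 0 0 0 0 0;0 0 0 0 0 0 0;0 0 0 0 0 0 0;0 0 0 0 0 0 0")

```text
time_s: 1.43
eef_pos: [0.5183, -0.1649, 0.3408]
eef_rot: [-0.0, 0.852, 0.523, -0.0]
wrist_force: [-0.7, -0.7, 0.4]
opening: 0.499
grasp_force: 0.0
```

```bash
cat >> h.py <<'E'
def pose(yaw,tilt=0,flip=0):
    """tool x-yaw deg; tilt: tool z horizontal part along 'yaw' dir (tool x horizontal at tilt 0, pointing yaw)"""
    a,t=np.radians(yaw),np.radians(tilt);hx=np.array([np.cos(a),np.sin(a),0]);up=np.array([0,0,1.])
    z=-np.cos(t)*up+np.sin(t)*hx;x=np.cos(t)*hx+np.sin(t)*up;y=np.cross(z,x);return R.from_matrix(np.c_[x,y,z])*R.from_euler('z',flip,degrees=True)
def rel(o,p,Rt=None):
    r=rot(o);Rt=r if Rt is None else Rt
    print('t',round(o['time_s'],2),'at',np.round(o['eef_pos'],4),'q',np.round(o['q'],2),'SHIFT',r.inv().apply(np.array(p)-o['eef_pos']).round(4),'TURN',(r.inv()*Rt).as_rotvec(degrees=True).round(2))
E
python3 - <<'E'
from h import *
from bench import ctrl
o=ctrl.get_obs();rel(o,[.6083,-.0581,.36],pose(63.2));rel(o,[.6083,-.0581,.216],pose(63.2))
E
```

```text
t 1.43 at [ 0.5183 -0.1649  0.3408] q [-0.53  0.05  1.58 -0.    1.51 -0.06] SHIFT [ 0.136   0.032  -0.0193] TURN [-0.07  0.02 -0.09]
t 1.43 at [ 0.5183 -0.1649  0.3408] q [-0.53  0.05  1.58 -0.    1.51 -0.06] SHIFT [0.136  0.0321 0.1247] TURN [-0.07  0.02 -0.09]
```

>>> servo_tool(series="0 0.136 0.032 0.03 0 0 0;0 0.136 0.032 0.03 0 0 0;0 0.136 0.032 0.03 0 0 0;0 0.136 0.032 0.03 0 0 0;0 0.136 0.032 0.03 0 0 0;0 0.136 0.032 0.03 0 0 0;0 0.136 0.032 0.03 0 0 0")

```text
time_s: 2.02
eef_pos: [0.6083, -0.0589, 0.3114]
eef_rot: [0.0, 0.852, 0.523, -0.0]
wrist_force: [0.5, 0.2, 0.5]
opening: 0.498
grasp_force: 0.0
```

```bash
cat >> h.py <<'E'
def wrist(ctrl,name):
    o=ctrl.get_obs();c=ctrl.camera('wrist');T=np.eye(4);T[:3,:3]=rot(o).as_matrix();T[:3,3]=o['eef_pos'];T=T@c['T_tool_cam']
    cv2.imwrite(f'pics/{name}.png',c['img'][:,:,::-1]);return o,c,T,cloud(c,T)
E
python3 - <<'E'
from h import *
from bench import ctrl
o,c,T,P=wrist(ctrl,'w1');print(c['T_tool_cam'].round(3).tolist())
v=c['img'].max(2);m=(v<100)&(abs(P[...,2]-.226)<.008)&(np.hypot(P[...,0]-.608,P[...,1]+.058)<.06)
b=max(blobs(m),key=lambda b:b[0][4]);cn=cv2.findContours(b[2].astype(np.uint8),0,2)[0][0][:,0]
r=cv2.minAreaRect((ray(c,cn,.226,T)[:,:2]*1000).astype(np.float32));print(r,np.nanmedian(P[b[2]],0))
rel(o,[.6083,-.0581,.216],pose(63.2))
E
```

```text
[[-0.0, -0.96, -0.281, 0.071], [1.0, -0.0, 0.0, 0.0], [-0.0, -0.281, 0.96, -0.117], [0.0, 0.0, 0.0, 1.0]]
((608.6803588867188, -58.04084777832031), (75.01782989501953, 17.476083755493164), 63.694305419921875) [ 0.60975138 -0.05605152  0.22542848]
t 2.02 at [ 0.6083 -0.0589  0.3114] q [-0.29  0.22  1.45 -0.    1.47  0.18] SHIFT [ 0.0008 -0.0003  0.0954] TURN [-0.02  0.04 -0.12]
```

>>> servo_tool(series="0 0.001 0 0.04 0 0 0;0 0.001 0 0.075 0 0 0;0 0.001 0 0.095 0 0 0;0 0.001 0 0.095 0 0 0;0.5 0.001 0 0.095 0 0 0;1 0.001 0 0.095 0 0 0;1 0.001 0 0.095 0 0 0;1 0.001 0 0.095 0 0 0;1 0.001 0 0.095 0 0 0;1 0.001 0 0.095 0 0 0")

```text
time_s: 2.9
eef_pos: [0.6089, -0.0571, 0.2187]
eef_rot: [0.0, 0.852, 0.524, -0.0]
wrist_force: [-5.0, -1.7, -0.3]
opening: 0.201
grasp_force: 62.9
```

>>> servo_tool(series="1 0 0 0 0 0 -1;1 0 0 0 0 0 -3;1 0 0 0 0 0 -6;1 0 0 0 0 0 -10;1 0 0 0 0 0 -14;1 0 0 0 0 0 -18;1 0 0 0 0 0 -22;1 0 0 0 0 0 -26;1 0 0 0 0 0 -30;1 0 0 0 0 0 -33;1 0 0 0 0 0 -35;1 0 0 0 0 0 -36")

```text
time_s: 3.9
eef_pos: [0.6076, -0.0569, 0.2187]
eef_rot: [-0.001, 0.648, 0.762, -0.001]
wrist_force: [-11.9, -0.5, 3.7]
opening: 0.196
grasp_force: 63.4
```

>>> servo_tool(series="1 0 0 0 0 0 -1;1 0 0 0 0 0 -3;1 0 0 0 0 0 -6;1 0 0 0 0 0 -10;1 0 0 0 0 0 -14;1 0 0 0 0 0 -18;1 0 0 0 0 0 -22;1 0 0 0 0 0 -26;1 0 0 0 0 0 -30;1 0 0 0 0 0 -34;1 0 0 0 0 0 -36;1 0 0 0 0 0 -37")

```text
time_s: 4.9
eef_pos: [0.6064, -0.0575, 0.2187]
eef_rot: [-0.003, 0.373, 0.928, -0.002]
wrist_force: [-19.5, -3.2, 7.3]
opening: 0.202
grasp_force: 63.7
```

>>> servo_tool(series="1 0 0 0 0 0 0;1 0 0 0 0 0 0;1 0 0 0 0 0 0;1 0 0 0 0 0 0")

```text
time_s: 5.23
eef_pos: [0.6064, -0.0575, 0.2187]
eef_rot: [-0.003, 0.373, 0.928, -0.002]
wrist_force: [-19.3, -3.5, 7.0]
opening: 0.2
grasp_force: 63.7
```

```bash
python3 - <<'E'
from h import *
from bench import ctrl
o=ctrl.get_obs();x=rot(o).as_matrix()[:,0];print(np.degrees(np.arctan2(x[1],x[0])),o['eef_pos'],o['wrist_force'],o['q'].round(2) if hasattr(o['q'],'round') else o['q'])
for n in('top','scene'):
    c=ctrl.camera(n);np.savez(f'{n}1.npz',**c);cv2.imwrite(f'pics/{n}1.png',c['img'][:,:,::-1])
a=cv2.imread('pics/top1.png')[120:340,250:550];b=cv2.imread('pics/scene1.png')[200:420,150:450]
cv2.imwrite('pics/t1.png',cv2.resize(np.hstack([a,b]),(800,293)))
E
```

```text
136.1476795238845 [ 0.60642718 -0.05752138  0.21872299] [-19.25915917  -3.5219648    6.97138317] [-0.29  0.29  1.55 -0.    1.31 -1.09]
```

View pics/t1.png

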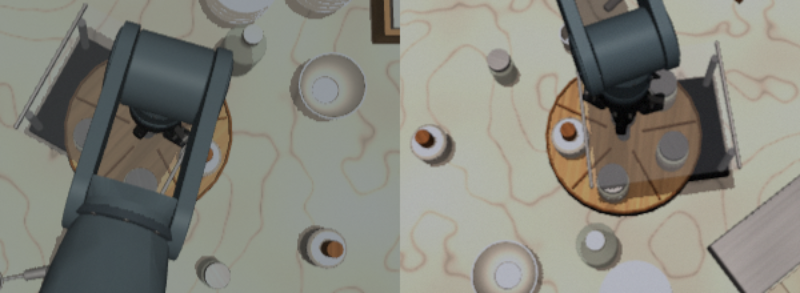

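>>> servo_tool(series="0.4 0 0 0 0 0 0;0 0 0 0 0 0 0;0 0 0 0 0 0 0;0 0 0 -0.03 0 0 0;0 0 0 -0.07 0 0 0;0 0 0 -0.11 0 0 0;0 0 0 -0.15 0 0 0;0 0 0 -0.15 0 0 0;0 0 0 -0.15 0 0 0")

```text
time_s: 6.08
eef_pos: [0.611, -0.0566, 0.3714]
eef_rot: [0.004, 0.373, 0.928, 0.001]
wrist_force: [0.6, 0.7, -1.5]
opening: 0.496
grasp_force: 0.0
```

```bash
python3 - <<'E'
from h import *
from bench import ctrl
o=ctrl.get_obs();Rt=pose(61,40);z=Rt.as_matrix()[:,2];G=np.array([.5598,-.1456,.122])
print(Rt.as_matrix().round(3).tolist(), o['wrist_force'].round(1))
for k in(.2,.106):rel(o,G-k*z,Rt)
E
```

```text
[[0.371, 0.875, 0.312], [0.67, -0.485, 0.562], [0.643, -0.0, -0.766]] [ 0.6  0.7 -1.5]
t 6.08 at [ 0.611  -0.0566  0.3714] q [-0.29  0.19  1.36  0.    1.58 -1.09] SHIFT [-0.0568 -0.2244  0.0957] TURN [-25.71  34.22  72.12]
t 6.08 at [ 0.611  -0.0566  0.3714] q [-0.29  0.19  1.36  0.    1.58 -1.09] SHIFT [-0.0408 -0.1663  0.1678] TURN [-25.71  34.22  72.12]
```

>>> servo_tool(series="0 -0.057 -0.224 0 -25.7 34.2 72.1;0 -0.057 -0.224 0 -25.7 34.2 72.1;0 -0.057 -0.224 0 -25.7 34.2 72.1;0 -0.057 -0.224 0 -25.7 34.2 72.1;0 -0.057 -0.224 0 -25.7 34.2 72.1;0 -0.057 -0.224 0 -25.7 34.2 72.1;0 -0.057 -0.224 0.096 -25.7 34.2 72.1;0 -0.057 -0.224 0.096 -25.7 34.2 72.1;0 -0.057 -0.224 0.096 -25.7 34.2 72.1;0 -0.057 -0.224 0.096 -25.7 34.2 72.1;0 -0.057 -0.224 0.096 -25.7 34.2 72.1;0 -0.057 -0.224 0.096 -25.7 34.2 72.1")

```text
time_s: 7.08
eef_pos: [0.4947, -0.2571, 0.2684]
eef_rot: [-0.179, 0.812, 0.472, 0.293]
wrist_force: [0.0, -0.2, -0.1]
opening: 0.499
grasp_force: 0.0
```

>>> servo_tool(series="0 0 0 0 0 0 0;0 0 0 0 0 0 0;0 0 0 0 0 0 0")

```text
time_s: 7.33
eef_pos: [0.4955, -0.2573, 0.2702]
eef_rot: [-0.176, 0.81, 0.477, 0.291]
wrist_force: [0.6, -0.2, -0.5]
opening: 0.5
grasp_force: 0.0
```

```bash
python3 - <<'E'
from h import *
from bench import ctrl
o,c,T,P=wrist(ctrl,'w2');t=ctrl.camera('top');s=ctrl.camera('scene')
cv2.imwrite('pics/v2.png',np.vstack([np.hstack([cv2.resize(x['img'],(400,300))[:,:,::-1] for x in(t,s)]),np.hstack([cv2.resize(c['img'],(400,300))[:,:,::-1]]*2)]))
Rt=pose(61,40);z=Rt.as_matrix()[:,2];G=np.array([.5598,-.1456,.122])
rel(o,G-.106*z,Rt)
for n,cc,TT in(('w',c,T),('t',t,None),('s',s,None)):
    PP=cloud(cc,TT);hsv=cv2.cvtColor(cc['img'],cv2.COLOR_RGB2HSV);h,sa=hsv[...,0],hsv[...,1]
    for st,ce,l in blobs((sa>90)&(h<22)&(abs(PP[...,2]-.134)<.006)&(np.hypot(PP[...,0]-.56,PP[...,1]+.146)<.06),15):
        cn=cv2.findContours(l.astype(np.uint8),0,2)[0][0][:,0];r=cv2.minAreaRect((ray(cc,cn,.134,TT)[:,:2]*1000).astype(np.float32));print(n,st[4],ce.round(1),r)
E
```

```text
t 7.33 at [ 0.4955 -0.2573  0.2702] q [-1.01  0.26  1.63  0.59  1.63 -0.58] SHIFT [0.0037 0.0028 0.0903] TURN [-0.43  0.19 -0.17]
w 1056 [316.5 206.6] ((559.02392578125, -148.4599609375), (29.529788970947266, 25.551156997680664), 60.87067413330078)
t 118 [402.8 235.2] ((561.2780151367188, -144.99061584472656), (24.257863998413086, 24.543336868286133), 44.97245788574219)
s 90 [275.6 297. ] ((560.3089599609375, -145.05821228027344), (23.52645492553711, 24.35580825805664), 55.10608673095703)
```

View pics/v2.png

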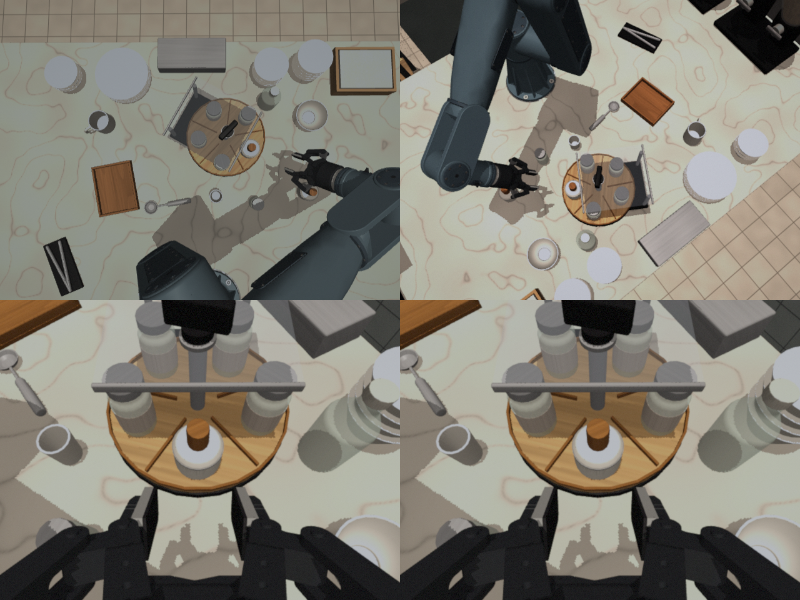

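The pot's wooden knob is at (198,435) in the wrist panel, at the open front and midway between the two jars. All three cameras put it within 3 mm of the computed opening point, and all four jars are standing. Next is the tilted approach.

>>> servo_tool(series="-0.4 0.003 0.003 0.04 -0.4 0.2 -0.2;-0.4 0.003 0.003 0.08 -0.4 0.2 -0.2;-0.4 0.003 0.003 0.12 -0.4 0.2 -0.2;-0.4 0.003 0.003 0.145 -0.4 0.2 -0.2;-0.4 0.003 0.003 0.165 -0.4 0.2 -0.2;-0.4 0.003 0.003 0.18 -0.4 0.2 -0.2;-0.4 0.003 0.003 0.19 -0.4 0.2 -0.2;-0.4 0.003 0.003 0.19 -0.4 0.2 -0.2;-0.4 0.003 0.003 0.19 -0.4 0.2 -0.2;-0.4 0.003 0.003 0.19 -0.4 0.2 -0.2")

```text
time_s: 8.32
eef_pos: [0.5576, -0.1506, 0.1274]
eef_rot: [-0.173, 0.81, 0.476, 0.295]
wrist_force: [0.0, -0.9, 0.1]
opening: 0.699
grasp_force: 0.0
```

```bash
python3 - <<'E'
from h import *
from bench import ctrl
o=ctrl.get_obs();Rt=pose(61,40);z=Rt.as_matrix()[:,2];G=np.array([.5600,-.1456,.122])
rel(o,G-.006*z,Rt);print(o['wrist_force'].round(1))
E
```

```text
t 8.32 at [ 0.5576 -0.1506  0.1274] q [-0.81  0.41  1.76  0.69  1.29 -0.61] SHIFT [ 0.0007 -0.0004  0.0017] TURN [ 0.11 -0.03 -0.02]
[ 0.  -0.9  0.1]
```

>>> servo_tool(series="0.2 0 0 0.001 0 0 0;0.4 0 0 0.001 0 0 0;0.7 0 0 0.001 0 0 0;1 0 0 0.001 0 0 0;1 0 0 0.001 0 0 0;1 0 0 0.001 0 0 0;1 0 0 0.001 0 0 0;1 0 0 0.001 0 0 0;1 0.003 0 -0.003 0 0 0;1 0.006 0 -0.007 0 0 0;1 0.009 0 -0.011 0 0 0;1 0.009 0 -0.011 0 0 0")

```text
time_s: 9.32
eef_pos: [0.5573, -0.1501, 0.1415]
eef_rot: [-0.173, 0.81, 0.476, 0.295]
wrist_force: [-0.1, -0.4, -2.5]
opening: 0.312
grasp_force: 59.1
```

>>> servo_tool(series="1 -0.015 0 -0.013 0 0 0;1 -0.038 0 -0.032 0 0 0;1 -0.061 0 -0.051 0 0 0;1 -0.084 0 -0.07 0 0 0;1 -0.1 0 -0.085 0 0 0;1 -0.1 0 -0.11 0 0 0;1 -0.08 0 -0.14 0 0 0;1 -0.06 0 -0.163 0 0 0;1 -0.04 0 -0.187 0 0 0;1 -0.02 0 -0.211 0 0 0;1 -0.006 0 -0.227 0 0 0;1 -0.006 0 -0.227 0 0 0")

```text
time_s: 10.32
eef_pos: [0.4851, -0.283, 0.3157]
eef_rot: [-0.17, 0.81, 0.478, 0.295]
wrist_force: [1.2, -1.1, -1.6]
opening: 0.305
grasp_force: 59.4
```

```bash
python3 - <<'E'
from h import *
from bench import ctrl
o=ctrl.get_obs();Rt=pose(61,40);z=Rt.as_matrix()[:,2]
print(o['opening'],o['grasp_force'],o['wrist_force'].round(1))
# pot base when grasp point G: base z = G.z-.088 (grasped at G z .122 over .034)
zg=.088
for p,yaw in(((.40,-.20,.30),61),((.39,.0,.31),61),((.39,.0,.31),90),((.415,.354,.31),61),((.415,.354,.31),90)):
    Rt=pose(yaw,40);print(p,yaw);rel(o,np.array(p)-.006*Rt.as_matrix()[:,2],Rt)
E
```

```text
0.30537662407913874 59.41506028175354 [ 1.2 -1.1 -1.6]
(0.4, -0.2, 0.3) 61
t 10.32 at [ 0.4851 -0.283   0.3157] q [-1.05  0.23  1.57  0.59  1.72 -0.57] SHIFT [ 0.0144 -0.1148  0.0254] TURN [0.36 0.15 0.21]
(0.39, 0.0, 0.31) 61
t 10.32 at [ 0.4851 -0.283   0.3157] q [-1.05  0.23  1.57  0.59  1.72 -0.57] SHIFT [ 0.1518 -0.2206  0.126 ] TURN [0.36 0.15 0.21]
(0.39, 0.0, 0.31) 90
t 10.32 at [ 0.4851 -0.283   0.3157] q [-1.05  0.23  1.57  0.59  1.72 -0.57] SHIFT [ 0.1521 -0.2187  0.1263] TURN [ 18.97   0.25 -22.04]
(0.415, 0.354, 0.31) 61
t 10.32 at [ 0.4851 -0.283   0.3157] q [-1.05  0.23  1.57  0.59  1.72 -0.57] SHIFT [ 0.3993 -0.3708  0.3312] TURN [0.36 0.15 0.21]
(0.415, 0.354, 0.31) 90
t 10.32 at [ 0.4851 -0.283   0.3157] q [-1.05  0.23  1.57  0.59  1.72 -0.57] SHIFT [ 0.3997 -0.3689  0.3316] TURN [ 18.97   0.25 -22.04]
```

>>> servo_tool(series="1 0.005 -0.036 0.005 0 0 0;1 0.01 -0.073 0.012 0 0 0;1 0.015 -0.11 0.025 0 0 0;1 0.04 -0.131 0.048 0 0 0;1 0.066 -0.151 0.067 0 0 0;1 0.09 -0.171 0.086 0 0 0;1 0.115 -0.191 0.1 0 0 0;1 0.139 -0.211 0.118 0 0 0;1 0.152 -0.221 0.126 0 0 0;1 0.152 -0.221 0.126 0 0 0;1 0.152 -0.221 0.126 0 0 0;1 0.152 -0.221 0.126 0 0 0")

```text
time_s: 11.32
eef_pos: [0.3867, -0.0019, 0.3115]
eef_rot: [-0.174, 0.81, 0.476, 0.295]
wrist_force: [-0.5, -0.2, -2.0]
opening: 0.309
grasp_force: 59.9
```

```bash
python3 - <<'E'
from h import *
from bench import ctrl
o=ctrl.get_obs();print(o['opening'],o['grasp_force'],o['wrist_force'].round(1))
for p,yaw in(((.415,.354,.30),61),((.415,.354,.20),61)):
    Rt=pose(yaw,40);rel(o,np.array(p)-.006*Rt.as_matrix()[:,2],Rt)
E
```

```text
0.308914920889393 59.92847263813019 [-0.5 -0.2 -2. ]
t 11.32 at [ 0.3867 -0.0019  0.3115] q [-0.87 -0.4   2.16  0.65  1.65 -0.4 ] SHIFT [ 0.2412 -0.1483  0.2118] TURN [ 0.   -0.04 -0.11]
t 11.32 at [ 0.3867 -0.0019  0.3115] q [-0.87 -0.4   2.16  0.65  1.65 -0.4 ] SHIFT [ 0.1768 -0.1481  0.2884] TURN [ 0.   -0.04 -0.11]
```

>>> servo_tool(series="1 0.025 0.001 0.025 0 0 0;1 0.05 0.002 0.05 0 0 0;1 0.075 0.003 0.075 0 0 0;1 0.1 0.002 0.099 0 0 0;1 0.12 -0.016 0.115 0 0 0;1 0.14 -0.038 0.13 0 0 0;1 0.16 -0.06 0.147 0 0 0;1 0.18 -0.082 0.163 0 0 0;1 0.2 -0.104 0.18 0 0 0;1 0.22 -0.126 0.196 0 0 0;1 0.241 -0.148 0.212 0 0 0;1 0.241 -0.148 0.212 0 0 0")

```text
time_s: 12.32
eef_pos: [0.411, 0.3552, 0.3044]
eef_rot: [-0.176, 0.809, 0.478, 0.294]
wrist_force: [0.4, -0.1, -2.8]
opening: 0.31
grasp_force: 60.4
```

```bash
cat > /tmp/a.py <<'E'
from h import *
from bench import ctrl
o=ctrl.get_obs();print(o['opening'],o['grasp_force'],o['wrist_force'].round(1))
t=ctrl.camera('top')
for p,yaw in(((.415,.354,.14),61),((.415,.354,.098),61)):
    Rt=pose(yaw,40);rel(o,np.array(p)-.006*Rt.as_matrix()[:,2],Rt)
cv2.imwrite('pics/v3.png',np.hstack([cv2.resize(t['img'][150:450,0:400],(400,300))[:,:,::-1],cv2.resize(ctrl.camera('scene')['img'][0:300,200:600],(400,300))[:,:,::-1]]))
E
python3 /tmp/a.py
```

```text
0.30952135128504066 60.350342988967896 [ 0.4 -0.1 -2.8]
t 12.32 at [0.411  0.3552 0.3044] q [ 0.21 -0.29  2.1   0.65  0.95  0.43] SHIFT [-0.105   0.0048  0.1204] TURN [-0.36 -0.03  0.06]
t 12.32 at [0.411  0.3552 0.3044] q [ 0.21 -0.29  2.1   0.65  0.95  0.43] SHIFT [-0.1321  0.0049  0.1525] TURN [-0.36 -0.03  0.06]
```

View pics/v3.png

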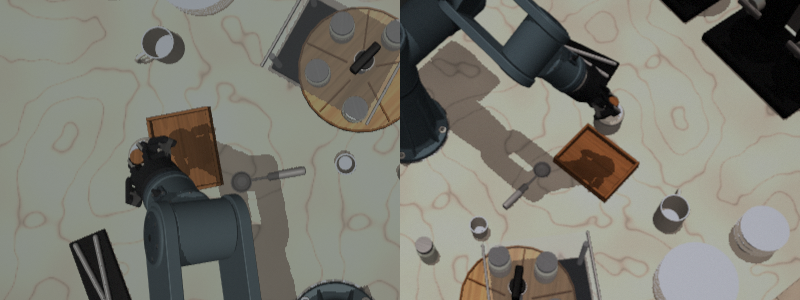

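The view shows the pot held upright above the tray; from the top camera's parallax it appears at (135,155), left of the tray at (185,150). All four jars on the carousel are upright. I'll lower it now.

>>> servo_tool(series="1 -0.02 0.002 0.022 0 0 0;1 -0.045 0.004 0.05 -0.3 0 0;1 -0.07 0.005 0.08 -0.3 0 0;1 -0.09 0.005 0.104 -0.3 0 0;1 -0.105 0.005 0.12 -0.3 0 0;1 -0.115 0.005 0.132 -0.3 0 0;1 -0.124 0.005 0.142 -0.3 0 0;1 -0.129 0.005 0.149 -0.3 0 0;1 -0.129 0.005 0.149 -0.3 0 0;1 -0.129 0.005 0.149 -0.3 0 0")

```text
time_s: 13.25
eef_pos: [0.4172, 0.3443, 0.1071]
eef_rot: [-0.172, 0.812, 0.474, 0.296]
wrist_force: [0.1, -0.2, -1.7]
opening: 0.311
grasp_force: 60.3
```

```bash
python3 - <<'E'
from h import *
from bench import ctrl
o=ctrl.get_obs();print(o['opening'],o['grasp_force'],o['wrist_force'].round(1))
Rt=pose(61,40);rel(o,np.array((.415,.354,.0965))-.006*Rt.as_matrix()[:,2],Rt)
c=ctrl.camera('top');P=cloud(c);m=(abs(P[...,2]-.062-.008)<.006)&(c['img'].min(2)>120)&(np.hypot(P[...,0]-.415,P[...,1]-.354)<.08)
m2=(abs(P[...,2]-.0)<.03)&(np.hypot(P[...,0]-.415,P[...,1]-.354)<.15)
print(m.sum(),np.nanmedian(P[m],0) if m.any() else '')
E
```

```text
0.3105472348273161 60.32766580581665 [ 0.1 -0.2 -1.7]
t 13.25 at [0.4172 0.3443 0.1071] q [ 0.18  0.09  2.25  1.07  0.59 -0.16] SHIFT [-0.0011 -0.0067  0.0069] TURN [ 0.38  0.03 -0.3 ]
13 [0.43604779 0.37001847 0.07419471]
```

>>> servo_tool(series="1 -0.001 -0.004 0.003 0.3 0 -0.3;1 -0.001 -0.006 0.004 0.3 0 -0.3;1 -0.0015 -0.006 0.0055 0.3 0 -0.3;1 -0.0015 -0.006 0.0055 0.3 0 -0.3;1 -0.0015 -0.006 0.0055 0.3 0 -0.3")

```text
time_s: 13.72
eef_pos: [0.4122, 0.3511, 0.1031]
eef_rot: [-0.173, 0.809, 0.478, 0.296]
wrist_force: [0.2, -0.5, -2.8]
opening: 0.308
grasp_force: 60.4
```

Not touching yet, so 1 to 2 mm more.

>>> servo_tool(series="1 -0.0006 0 0.0008 0 0 0;1 -0.0012 0 0.0015 0 0 0;1 -0.0012 0 0.0015 0 0 0;1 -0.0012 0 0.0015 0 0 0")

```text
time_s: 14.05
eef_pos: [0.4122, 0.3509, 0.1008]
eef_rot: [-0.173, 0.809, 0.478, 0.295]
wrist_force: [0.2, -0.0, -2.9]
opening: 0.311
grasp_force: 60.4
```

>>> servo_tool(series="1 -0.0004 0 0.0004 0 0 0;1 -0.0008 0 0.001 0 0 0;1 -0.0008 0 0.001 0 0 0;1 -0.0008 0 0.001 0 0 0")

```text
time_s: 14.38
eef_pos: [0.4128, 0.3514, 0.1006]
eef_rot: [-0.174, 0.808, 0.478, 0.296]
wrist_force: [-5.2, -3.6, 7.5]
opening: 0.311
grasp_force: 61.8
```

>>> servo_tool(series="0.2 0 0 0 0 0 0;-0.2 0 0 0 0 0 0;-0.4 0 0 0 0 0 0;-0.4 0 0 0 0 0 0;-0.4 0 0 -0.01 0 0 0;-0.4 0 0 -0.03 0 0 0;-0.4 0 0 -0.06 0 0 0;-0.4 0 0 -0.09 0 0 0;-0.4 0 0 -0.12 0 0 0;-0.4 0.03 0 -0.15 0 0 0;-0.4 0.06 0 -0.18 0 0 0;-0.4 0.06 0 -0.18 0 0 0")

```text
time_s: 15.38
eef_pos: [0.382, 0.2902, 0.2852]
eef_rot: [-0.17, 0.807, 0.478, 0.302]
wrist_force: [1.5, -0.6, 1.8]
opening: 0.697
grasp_force: 0.0
```

```bash
python3 - <<'E'
from h import *
from bench import ctrl
o,c,T,P=wrist(ctrl,'w4');s=ctrl.camera('scene');t=ctrl.camera('top')
cv2.imwrite('pics/v4.png',np.hstack([cv2.resize(c['img'],(400,300))[:,:,::-1],s['img'][0:300,200:600][:,:,::-1]]))
for n,cc,TT in(('w',c,T),('s',s,None),('t',t,None)):
    PP=cloud(cc,TT);hsv=cv2.cvtColor(cc['img'],cv2.COLOR_RGB2HSV)
    for zz,C in((.108,(.412,.353)),(.1,(.407,-.361))):
      for st,ce,l in blobs((hsv[...,1]>90)&(hsv[...,0]<22)&(abs(PP[...,2]-zz)<.005)&(np.hypot(PP[...,0]-C[0],PP[...,1]-C[1])<.06),15):
        cn=cv2.findContours(l.astype(np.uint8),0,2)[0][0][:,0];r=cv2.minAreaRect((ray(cc,cn,zz,TT)[:,:2]*1000).astype(np.float32));print(n,st[4],ce.round(1),np.round(r[0],1),np.round(r[1],1))
# targets for fresh pot
F=np.array([.407,-.361,.088])
for p in((.39,0,.31),(.40,-.25,.31),):
    Rt=pose(61,40);rel(o,np.array(p)-.006*Rt.as_matrix()[:,2],Rt)
Rt=pose(61,40);rel(o,F-.15*Rt.as_matrix()[:,2],Rt)
E
```

```text
w 937 [304.7 299.3] [414.5 353.5] [26.  25.2]
s 71 [400.2 146.4] [414.9 355.2] [25.6 26.4]
s 89 [166.6 302.5] [ 406.1 -361.9] [27.2 22.2]
t 108 [174.3 301.1] [417.  354.9] [21.8 26.5]
t 115 [500.4 306.7] [ 407.1 -360.2] [25.6 24.3]
t 15.38 at [0.382  0.2902 0.2852] q [ 0.02 -0.46  2.25  0.7   1.05  0.26] SHIFT [-0.1752  0.1479 -0.1858] TURN [ 0.6  -0.56  0.56]
t 15.38 at [0.382  0.2902 0.2852] q [ 0.02 -0.46  2.25  0.7   1.05  0.26] SHIFT [-0.3389  0.2777 -0.3235] TURN [ 0.6  -0.56  0.56]
t 15.38 at [0.382  0.2902 0.2852] q [ 0.02 -0.46  2.25  0.7   1.05  0.26] SHIFT [-0.5536  0.3359 -0.3591] TURN [ 0.6  -0.56  0.56]
```

View pics/v4.png

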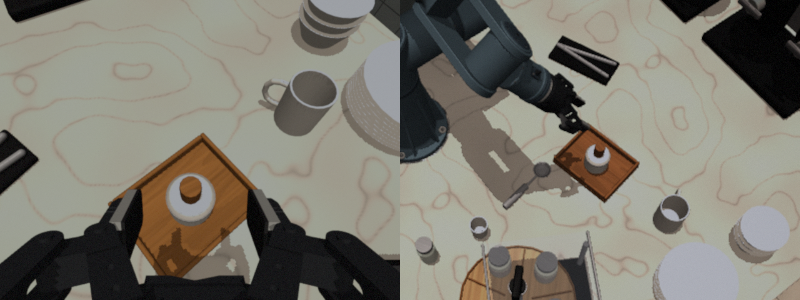

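The used pot stands upright at the tray's centre (scene crop (598,155), world (0.415, 0.354)), and everything else is where it was. Next, the fresh pot.

>>> servo_tool(series="-0.4 -0.015 0.028 -0.019 0 0 0;-0.4 -0.029 0.057 -0.037 0 0 0;-0.4 -0.044 0.085 -0.056 0 0 0;-0.4 -0.058 0.114 -0.075 0 0 0;-0.4 -0.073 0.142 -0.094 0 0 0;-0.4 -0.1 0.153 -0.117 0 0 0;-0.4 -0.128 0.163 -0.14 0 0 0;-0.4 -0.155 0.174 -0.163 0 0 0;-0.4 -0.183 0.184 -0.187 0 0 0;-0.4 -0.21 0.195 -0.21 0 0 0;-0.4 -0.238 0.205 -0.233 0 0 0;-0.4 -0.263 0.224 -0.254 0 0 0")

```text
time_s: 16.53
eef_pos: [0.3965, -0.1384, 0.2996]
eef_rot: [-0.175, 0.809, 0.477, 0.296]
wrist_force: [0.5, 0.5, 1.0]
opening: 0.703
grasp_force: 0.0
```

```bash
python3 - <<'E'
from h import *
from bench import ctrl
o=ctrl.get_obs()
Rt=pose(61,40);F=np.array([.407,-.361,.088]);rel(o,(.38,-.3,.31),Rt);rel(o,F-.15*Rt.as_matrix()[:,2],Rt)
E
```

```text
t 16.53 at [ 0.3965 -0.1384  0.2996] q [-1.06 -0.13  1.98  0.58  1.69 -0.61] SHIFT [-0.1074  0.0637 -0.1045] TURN [-0.13 -0.22  0.03]
t 16.53 at [ 0.3965 -0.1384  0.2996] q [-1.06 -0.13  1.98  0.58  1.69 -0.61] SHIFT [-0.2809  0.1168 -0.1111] TURN [-0.13 -0.22  0.03]
```

>>> servo_tool(series="-0.4 -0.027 0.016 -0.026 0 0 0;-0.4 -0.054 0.032 -0.052 0 0 0;-0.4 -0.08 0.048 -0.078 0 0 0;-0.4 -0.107 0.064 -0.105 0 0 0;-0.4 -0.142 0.074 -0.107 0 0 0;-0.4 -0.177 0.085 -0.109 0 0 0;-0.4 -0.212 0.096 -0.11 0 0 0;-0.4 -0.247 0.106 -0.111 0 0 0;-0.4 -0.281 0.117 -0.111 0 0 0;-0.4 -0.281 0.117 -0.111 0 0 0;-0.4 -0.281 0.117 -0.111 0 0 0;-0.4 -0.281 0.117 -0.111 0 0 0")

```text
time_s: 17.53
eef_pos: [0.3626, -0.4438, 0.2044]
eef_rot: [-0.175, 0.808, 0.478, 0.296]
wrist_force: [0.1, -0.3, 0.0]
opening: 0.7
grasp_force: 0.0
```

```bash
cat > /tmp/f.py <<'E'
from h import *
from bench import ctrl
o,c,T,PP=wrist(ctrl,'w5');hsv=cv2.cvtColor(c['img'],cv2.COLOR_RGB2HSV)
for st,ce,l in blobs((hsv[...,1]>90)&(hsv[...,0]<22)&(abs(PP[...,2]-.1)<.005)&(np.hypot(PP[...,0]-.407,PP[...,1]+.361)<.06),15):
    cn=cv2.findContours(l.astype(np.uint8),0,2)[0][0][:,0];r=cv2.minAreaRect((ray(c,cn,.1,T)[:,:2]*1000).astype(np.float32));print(st[4],ce.round(1),np.round(r[0],1),np.round(r[1],1))
Rt=pose(61,40);F=np.array([.4068,-.361,.088]);rel(o,F-.006*Rt.as_matrix()[:,2],Rt)
E
python3 /tmp/f.py
```

```text
1369 [308.7 235.7] [ 404.7 -364.7] [27.5 25.7]
t 17.53 at [ 0.3626 -0.4438  0.2044] q [-1.33  0.5   1.45  0.46  1.73 -0.88] SHIFT [-0.0036 -0.0013  0.1435] TURN [-0.09 -0.27  0.13]
```

>>> servo_tool(series="-0.4 -0.002 -0.001 0.03 0 -0.3 0;-0.4 -0.004 -0.001 0.065 0 -0.3 0;-0.4 -0.004 -0.001 0.095 0 -0.3 0;-0.4 -0.004 -0.001 0.118 0 -0.3 0;-0.4 -0.004 -0.001 0.135 0 -0.3 0;-0.4 -0.004 -0.001 0.143 0 -0.3 0;-0.4 -0.004 -0.001 0.143 0 -0.3 0;-0.4 -0.004 -0.001 0.143 0 -0.3 0;-0.4 -0.004 -0.001 0.143 0 -0.3 0")

```text
time_s: 18.33
eef_pos: [0.4052, -0.3682, 0.0957]
eef_rot: [-0.17, 0.81, 0.479, 0.293]
wrist_force: [0.1, -0.1, 0.3]
opening: 0.699
grasp_force: 0.0
```

```bash
python3 - <<'E'
from h import *
from bench import ctrl
o=ctrl.get_obs();Rt=pose(61,40);F=np.array([.4068,-.361,.088]);rel(o,F-.006*Rt.as_matrix()[:,2],Rt);print(o['wrist_force'].round(1))
E
```

```text
t 18.33 at [ 0.4052 -0.3682  0.0957] q [-1.23  0.56  1.62  0.5   1.48 -0.91] SHIFT [ 0.0005 -0.0021  0.0045] TURN [0.14 0.36 0.29]
[ 0.1 -0.1  0.3]
```

>>> servo_tool(series="-0.2 0 -0.002 0.003 0.1 0.3 0.3;0.2 0 -0.002 0.003 0.1 0.3 0.3;0.5 0 -0.002 0.003 0.1 0.3 0.3;1 0 -0.002 0.003 0.1 0.3 0.3;1 0 -0.002 0.003 0.1 0.3 0.3;1 0 -0.002 0.003 0.1 0.3 0.3;1 0 -0.002 0.003 0.1 0.3 0.3;1 0 -0.002 0.003 0.1 0.3 0.3")

```text
time_s: 19.0
eef_pos: [0.4042, -0.3647, 0.0922]
eef_rot: [-0.174, 0.81, 0.476, 0.295]
wrist_force: [-0.9, -1.5, 4.8]
opening: 0.31
grasp_force: 59.0
```

```bash
python3 - <<'E'
from h import *
from bench import ctrl
o=ctrl.get_obs();print(o['eef_pos'],o['opening'],o['grasp_force'],o['wrist_force'].round(1))
Rt=pose(61,40);u=np.array([np.cos(np.radians(61)),np.sin(np.radians(61)),0])
# pot offset now: pot at (.4068,-.361,0); use tcp->pot offset
d=o['eef_pos']-np.array([.4068,-.361,0]);print('d',d.round(4))
O=np.array([.5600,-.1456,.034])
for k,dz in((.16,.10),(.16,.014),(0,.014),(0,0)):
    print(k,dz);rel(o,O-k*u+[0,0,dz]+d,Rt)
E
```

```text
[ 0.40418735 -0.3647134   0.09222457] 0.31006943314837876 59.03353929519653 [-0.9 -1.5  4.8]
d [-0.0026 -0.0037  0.0922]
0.16 0.1
t 19.0 at [ 0.4042 -0.3647  0.0922] q [-1.23  0.56  1.62  0.5   1.48 -0.91] SHIFT [ 0.1648  0.0293 -0.0366] TURN [-0.04 -0.03 -0.08]
0.16 0.014
t 19.0 at [ 0.4042 -0.3647  0.0922] q [-1.23  0.56  1.62  0.5   1.48 -0.91] SHIFT [0.1095 0.0294 0.0293] TURN [-0.04 -0.03 -0.08]
0 0.014
t 19.0 at [ 0.4042 -0.3647  0.0922] q [-1.23  0.56  1.62  0.5   1.48 -0.91] SHIFT [0.232  0.0293 0.1322] TURN [-0.04 -0.03 -0.08]
0 0
t 19.0 at [ 0.4042 -0.3647  0.0922] q [-1.23  0.56  1.62  0.5   1.48 -0.91] SHIFT [0.223  0.0293 0.1429] TURN [-0.04 -0.03 -0.08]
```

>>> servo_tool(series="1 0.005 0 -0.006 0 0 0;1 0.018 0 -0.021 0 0 0;1 0.032 0 -0.037 0 0 0;1 0.05 0.004 -0.036 0 0 0;1 0.075 0.011 -0.025 0 0 0;1 0.1 0.019 -0.014 0 0 0;1 0.125 0.027 -0.002 0 0 0;1 0.133 0.029 0.002 0 0 0;1 0.125 0.029 0.012 0 0 0;1 0.112 0.029 0.026 0 0 0;1 0.112 0.029 0.026 0 0 0;1 0.112 0.029 0.026 0 0 0")

```text
time_s: 20.0
eef_pos: [0.4783, -0.2878, 0.1422]
eef_rot: [-0.177, 0.81, 0.475, 0.295]
wrist_force: [0.1, 0.2, -2.2]
opening: 0.308
grasp_force: 59.3
```

```bash
cat > /tmp/g.py <<'E'
from h import *
from bench import ctrl
o=ctrl.get_obs();print(o['opening'],o['grasp_force'],o['wrist_force'].round(1))
Rt=pose(61,40);u=np.array([np.cos(np.radians(61)),np.sin(np.radians(61)),0]);d=np.array([-.0026,-.0037,.0922]);O=np.array([.5600,-.1456,.034])
print('pot base',(o['eef_pos']-d).round(4),'tilt turn')
for k,dz in((0.1,.016),(.05,.016),(0,.016),(0,.004),(0,0)):print(k,dz);rel(o,O-k*u+[0,0,dz]+d,Rt)
E
python3 /tmp/g.py
```

```text
0.3081771306482732 59.30431544780731 [ 0.1  0.2 -2.2]
pot base [ 0.4809 -0.2841  0.05  ] tilt turn
0.1 0.016
t 20.0 at [ 0.4783 -0.2878  0.1422] q [-1.06  0.45  1.67  0.58  1.47 -0.75] SHIFT [0.0455 0.002  0.0384] TURN [-0.24 -0.17 -0.26]
0.05 0.016
t 20.0 at [ 0.4783 -0.2878  0.1422] q [-1.06  0.45  1.67  0.58  1.47 -0.75] SHIFT [0.0837 0.002  0.0706] TURN [-0.24 -0.17 -0.26]
0 0.016
t 20.0 at [ 0.4783 -0.2878  0.1422] q [-1.06  0.45  1.67  0.58  1.47 -0.75] SHIFT [0.1219 0.0019 0.1029] TURN [-0.24 -0.17 -0.26]
0 0.004
t 20.0 at [ 0.4783 -0.2878  0.1422] q [-1.06  0.45  1.67  0.58  1.47 -0.75] SHIFT [0.1142 0.002  0.112 ] TURN [-0.24 -0.17 -0.26]
0 0
t 20.0 at [ 0.4783 -0.2878  0.1422] q [-1.06  0.45  1.67  0.58  1.47 -0.75] SHIFT [0.1116 0.002  0.1151] TURN [-0.24 -0.17 -0.26]
```

>>> servo_tool(series="1 0.015 0.001 0.013 0 0 0;1 0.036 0.002 0.03 -0.2 -0.2 -0.2;1 0.058 0.002 0.049 -0.2 -0.2 -0.2;1 0.08 0.002 0.067 -0.2 -0.2 -0.2;1 0.1 0.002 0.084 -0.2 -0.2 -0.2;1 0.115 0.002 0.097 -0.2 -0.2 -0.2;1 0.122 0.002 0.103 -0.2 -0.2 -0.2;1 0.122 0.002 0.103 -0.2 -0.2 -0.2;1 0.118 0.002 0.107 -0.2 -0.2 -0.2;1 0.1145 0.002 0.1115 -0.2 -0.2 -0.2;1 0.1145 0.002 0.1115 -0.2 -0.2 -0.2;1 0.1145 0.002 0.1115 -0.2 -0.2 -0.2")

```text
time_s: 21.0
eef_pos: [0.5577, -0.1513, 0.1315]
eef_rot: [-0.172, 0.81, 0.477, 0.294]
wrist_force: [0.7, -0.8, -2.8]
opening: 0.31
grasp_force: 59.4
```

```bash
python3 /tmp/g.py 2>&1 | sed -n '1,3p;9,12p'
```

```text
0.3104227564306526 59.43750321865082 [ 0.7 -0.8 -2.8]
pot base [ 0.5603 -0.1476  0.0393] tilt turn
0.1 0.016
0 0.004
t 21.0 at [ 0.5577 -0.1513  0.1315] q [-0.81  0.4   1.76  0.69  1.29 -0.61] SHIFT [ 0.0004 -0.0013  0.002 ] TURN [ 0.12  0.13 -0.02]
0 0
t 21.0 at [ 0.5577 -0.1513  0.1315] q [-0.81  0.4   1.76  0.69  1.29 -0.61] SHIFT [-0.0022 -0.0013  0.0051] TURN [ 0.12  0.13 -0.02]
```

>>> servo_tool(series="1 -0.001 0 0.002 0 0 0;1 -0.002 0 0.0035 0 0 0;1 -0.0022 0 0.004 0 0 0;1 -0.0022 0 0.004 0 0 0;1 -0.0022 0 0.004 0 0 0")

```text
time_s: 21.42
eef_pos: [0.5588, -0.1496, 0.1278]
eef_rot: [-0.172, 0.81, 0.478, 0.294]
wrist_force: [1.0, -0.7, -2.5]
opening: 0.314
grasp_force: 59.4
```

>>> servo_tool(series="1 -0.0004 0 0.0004 0 0 0;1 -0.0008 0 0.001 0 0 0;1 -0.0008 0 0.001 0 0 0;1 -0.0008 0 0.001 0 0 0")

```text
time_s: 21.75
eef_pos: [0.5588, -0.1495, 0.1265]
eef_rot: [-0.172, 0.81, 0.478, 0.294]
wrist_force: [0.1, 0.6, -3.4]
opening: 0.312
grasp_force: 59.4
```

>>> servo_tool(series="1 -0.0004 0 0.0004 0 0 0;1 -0.0007 0 0.0009 0 0 0;1 -0.0007 0 0.0009 0 0 0;1 -0.0007 0 0.0009 0 0 0")

```text
time_s: 22.08
eef_pos: [0.5591, -0.1497, 0.1263]
eef_rot: [-0.172, 0.81, 0.478, 0.295]
wrist_force: [-1.6, -0.1, 5.2]
opening: 0.314
grasp_force: 60.2
```

Contact. Release and back out along the tool axis.

>>> servo_tool(series="0.2 0 0 0 0 0 0;-0.2 0 0 0 0 0 0;-0.4 0 0 0 0 0 0;-0.4 0 0 0 0 0 0;-0.4 0 0 -0.01 0 0 0;-0.4 0 0 -0.03 0 0 0;-0.4 0 0 -0.06 0 0 0;-0.4 0 0 -0.09 0 0 0;-0.4 0 0 -0.13 0 0 0;-0.4 0 0 -0.17 0 0 0;-0.4 0 0 -0.19 0 0 0;-0.4 0 0 -0.19 0 0 0")

```text
time_s: 23.08
eef_pos: [0.4995, -0.2603, 0.276]
eef_rot: [-0.167, 0.811, 0.478, 0.295]
wrist_force: [-0.2, -1.1, 0.4]
opening: 0.699
grasp_force: 0.0
```

>>> servo_tool(series="-0.4 0 0 0 0 0 0;-0.4 0 0 0 0 0 0;-0.4 0 0 0 0 0 0;-0.4 0 0 0 0 0 0;-0.4 0 0 0 0 0 0;-0.4 0 0 0 0 0 0")

```text
time_s: 23.58
eef_pos: [0.4995, -0.2551, 0.2705]
eef_rot: [-0.173, 0.81, 0.478, 0.294]
wrist_force: [-0.8, -0.3, -0.4]
opening: 0.699
grasp_force: 0.0
```

```bash
python3 - <<'E'
from h import *
from bench import ctrl
o,c,T,P=wrist(ctrl,'w6');s=ctrl.camera('scene');t=ctrl.camera('top')
cv2.imwrite('pics/v6.png',np.hstack([cv2.resize(c['img'],(400,300))[:,:,::-1],s['img'][120:420,100:500][:,:,::-1]]))
print(o['time_s'],np.abs(o['dq']).max(),o['grasp_force'],o['wrist_force'].round(1))
for n,cc,TT in(('w',c,T),('s',s,None),('t',t,None)):
    PP=cloud(cc,TT);hsv=cv2.cvtColor(cc['img'],cv2.COLOR_RGB2HSV)
    for zz,C in((.108,(.412,.353)),(.134,(.56,-.146))):
      for st,ce,l in blobs((hsv[...,1]>90)&(hsv[...,0]<22)&(abs(PP[...,2]-zz)<.005)&(np.hypot(PP[...,0]-C[0],PP[...,1]-C[1])<.06),15):
        cn=cv2.findContours(l.astype(np.uint8),0,2)[0][0][:,0];r=cv2.minAreaRect((ray(cc,cn,zz,TT)[:,:2]*1000).astype(np.float32));print(n,zz,st[4],np.round(r[0],1),np.round(r[1],1),'z',np.nanmedian(PP[l][:,2]).round(4))
E
```

```text
23.5833 0.00454952893098122 0.0 [-0.8 -0.3 -0.4]
w 0.134 1036 [ 560.  -149.7] [27.6 26. ] z 0.1337
s 0.108 73 [414.6 355.2] [26.1 26.3] z 0.1081
s 0.134 90 [ 560.9 -148.3] [23.5 24.3] z 0.1334
t 0.108 112 [417.  354.9] [21.8 26.6] z 0.1078
t 0.134 113 [ 562.3 -146.1] [23.6 23.9] z 0.1333
```

View pics/v6.png

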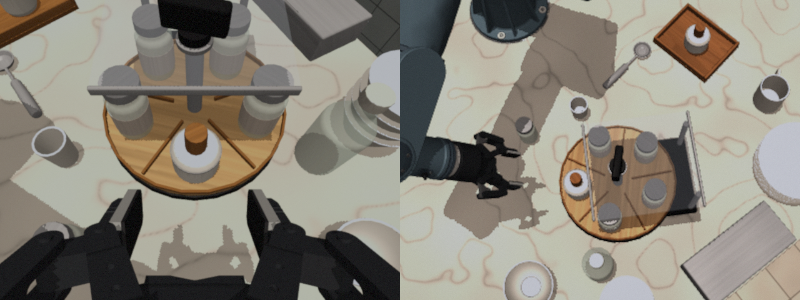

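The picture shows the fresh pot upright in the front bay (wrist panel (196,150), about 2 mm from the opening point) and the used pot upright in the tray (scene panel (698,38)). The jars are standing and the gripper is clear.

```bash
python3 -c "
from bench import ctrl
print(ctrl.hand_in())"
```

```text
the job is handed in; nothing more can be done
None
```

The job is handed in at 23.6 s: the used pot stands upright in the tray, the fresh pot stands in the front bay about 2 mm from its centre, and the jars and the guard were not disturbed; the verdict was not shown.

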